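# Point out the bottle left open, and its cap, to the bench camera and log it

## Task

One of the three small bottles on the bench was left without its cap: show it to the bench camera by pointing, with the fingertips held still 1 to 3 cm above the middle of its open mouth for three seconds, and then point in the same way for three seconds at the loose cap lying on the bench. Then log it: press the larger of the two buttons on the white box fully down and let it spring back up. Do not touch any bottle or the cap, never bring the fingertips close over a closed bottle, do not press the smaller button, and leave the tube rack, glass dish and beaker as they are.

Things in the scene. Friction and masses are not known exactly. Their poses are not given: they have to be found in the camera images.
- open_bottle: The small amber glass bottle without a cap, upright and loose on the bench: body 56 mm across up to 58 mm high, shoulder narrowing to a 30 mm neck, 99 mm high in all; a thin white ring surrounds the open mouth (opening about 24 mm). Origin: centre of its underside, z up.
- mouth (a point): Centre of the open bottle's mouth, level with its rim, 99 mm above the bench.
- closed_bottle_a: One of two bottles like the open one but closed with a blue screw cap (38 mm across, 24 mm tall), 105 mm high in all. Origin: centre of its underside, z up.
- closed_bottle_b: The other closed bottle, the same shape and size, 105 mm high. Origin: centre of its underside, z up.
- closed_bottle_a_top (a point): Centre of the top of closed bottle a's cap, 105 mm above the bench.
- closed_bottle_b_top (a point): Centre of the top of closed bottle b's cap, 105 mm above the bench.
- loose_cap: Blue screw cap lying top up and loose on the bench, nearer the robot than the bottles: 38 mm across, 24 mm tall, 20 g. Origin: centre of its underside, z up.
- cap_top (a point): Centre of the loose cap's top face, 24 mm above the bench.
- log_box: White box fixed to the bench, 120 mm (its x) by 170 mm (its y) by 45 mm high, with a black display strip along its far edge and two black round buttons on top near its front edge, the big one at its x -20, y +40 mm and the small one at its x -20, y -45 mm. Origin: centre of its underside, z up. It stands to the left or the right.
- big_button_top (a point): Centre of the top face of the larger button (38 mm across, standing in a grey collar 54 mm across and 57 mm above the bench), 67 mm above the bench when up; it moves down with the button. The button is pressed straight down.
- big_button (a joint): Travel of the larger button in m: 0 up, 0.006 fully down; a spring of 5 N at full travel brings it back.
- small_button (a joint): Travel of the smaller button (18 mm across, 85 mm from the larger one) in m: 0 up, 0.006 fully down.
- tube_rack: White rack fixed to the bench, 80 mm (its x) by 120 mm (its y) by 50 mm high, some glass tubes stand out of it to 70 mm. Origin: centre of its underside.
- dish: Round covered clear glass dish, loose, 90 mm across, 16 mm high. Origin: centre of its underside.
- beaker: Small clear glass beaker, loose, 54 mm across at the rim, 60 mm high. Origin: centre of its underside.

How it is judged:
By the outcome, as a careful person would: the job done as asked, in the order asked, and still so for the second after the job is handed in, with the robot touching nothing.
It also fails if it takes over 61 s, if anything falls off the work surface, if the arm or the gripper's body presses on something with over 40 N, if the wrist force passes 120 N, or if a joint passes its speed limit or range.

## Robot

A 6-joint arm with a two-finger parallel gripper is mounted at the origin on the work surface. World frame = base frame: x ahead of the robot, y to its left, z up, the work surface at z = 0. Lengths are in mm, angles in rad, forces in N, time in s.
With the tool pointing down it reaches from about 425 to 950 mm from the base axis. Payload 3.5 kg.
Tool frame: the origin (TCP) lies where the fingers leave the gripper's body, on its centre line; the fingertips stand 73 mm ahead of it and the grasp point (between the pads) lies 54 mm ahead of it; z points along the fingers, x is the direction in which the jaws open and shut, and the axes are right-handed (so a half turn about z gives the same grasp; the last joint's range is limited). The gripper opens to 85 mm and grips with 20 to 120 N. Pads are 22 mm wide; open, the fingers measure 114 mm over their backs; the gripper's body (76 mm by 85 mm) begins 54 mm behind the grasp point. The pads swing forward as they close: fully open they stand 13 mm farther back than shut.
Start: joints at [1.043, 0.286, 1.577, -0, 1.279, -0.15], TCP at [248.955, 627.398, 303.925] pointing down, gripper open.
Joint ranges: [-2.77, 2.77], [-0.9, 2.22], [0.21, 2.48], [-1.53, 4.67], [0.24, 2.81], [-2.84, 2.84]. Speed limits (rad/s): [2.79, 2.79, 3.14, 3.14, 3.14, 3.14].

## Interface

Orientations are given as a rotation vector (axis times angle).
In Python, from station import sensors, vision, job, finder gives the robot as it stands.
- The arm moves only by the tool apply_moves, never from a script. Its argument "increments" is a list of rows, each a list of 2 entries, a list of its own where there are three numbers: the shift along the tool's x, y, z in m, then the turn, a rotation vector about the tool's x, y, z in rad. A call has 1 to 12 rows; each row shifts and turns the commanded pose from where the row before left it, along the tool's axes as they then stand; what a row does not reach is not made up. A row lasts 1/12 s, in which the tool goes at most 41.7 mm and 7.16 degrees, less where a joint would pass 70% of its speed; a pose out of reach is approached as far as the arm can. A call with a gripper value outside its range is refused whole. "jaw" is the opening, from 0 (shut) to 1 (fully open), set as the call begins (left out, the last holds). The fingers move at their own pace and stop on an object; the grip force is fixed at half the most. Time passes only in rows, so rows that do not move let the fingers close. It gives the time, the measured TCP pose, the force and the opening at its end, in the units of the state.
- sensors.state(): the state, without advancing time (a new reading comes with each control period).
- vision.grab_frame(name): name is "scene" or "top" or "wrist"; returns a dict with "image" (480x640x3 uint8, red, green, blue), "fx", "fy", "cx", "cy" (pixels), "rvec" (rotation vector, rad) and "tvec" (3), from world to camera coordinates, as OpenCV has them. Camera axes: x right, y down, z forward; pixel columns grow to the right and rows downward; lengths in mm; the calibration is good to about 2 mm. A picture is of the moment at which its call begins. There is no depth.
- job.sign_off(): hands the job in, once; it reports no verdict.
Trained networks look in a picture, given as the dict that the camera call returned (one of the last four; its "shot" number tells which), for a name from the list of things; names that differ only in an ending like _2 or _b are one class to them, and where a whole thing is asked for, a point or a joint stands for the part that bears it (a point fixed in the world has none). Each returns a list of dicts, best first, with "p" (0 to 1); they miss things now and then, are a little off and sometimes report something else, mostly with a low value. They report only what shows in the picture. A call takes as long as a camera call.
- finder.look_for(picture, thing): "at" ([x, y, z] in mm, in world coordinates, good to about 4 mm: the middle of the surface that is visible of it).
- finder.trace(picture, thing): "region" (480x640 bool, what is visible of it).
- finder.landmark_of(picture, thing): "at" ([x, y, z] in mm, in world coordinates, good to about 4 mm: a listed point, or the origin of a listed thing).
The state is a dict: "time_s": time; "qpos": joint angles; "dq": joint speeds; "tau": joint torques, N m; "tcp_pos": TCP position; "eef_rot": TCP orientation; "force": force on the tool from outside, world axes, zero at the start; "wrist_torque": the same for the moment, N m; "finger_gap": opening from 0.0 (shut) to 1.0 (fully open).
Only numpy, scipy, OpenCV 4.12 (cv2) and the standard library are available. Lean on these libraries where they do the work, as an engineer would, in place of code of your own. Each camera call takes 0.05 s, during which the arm holds its last target.

## Working session

There is one attempt and no reset: what is moved stays moved. The work goes in short steps, Python scripts to look and compute and a tool call to move; the robot and the scene stay as the last step left them, time stands still between calls to the robot, and variables do not carry over. Pictures are saved under pics/ and viewed, and the job is handed in when it is done.

Besides the shell and the picture viewer there is one more tool, called after ">>>" as name([rows], argument=value, ...), one row to a line, values as JSON. apply_moves: Moves the arm, as the interface text tells. Its arguments: {"type":"object","properties":{"increments":{"type":"array","items":{"type":"array"}},"jaw":{"type":"number"}},"required":["increments"]}

```bash
mkdir -p pics
cat > h.py <<'E'
import numpy as np,cv2
from station import sensors,vision,job,finder
def save(p,n): cv2.imwrite('pics/'+n+'.png',cv2.cvtColor(p['image'],cv2.COLOR_RGB2BGR))
E
python3 - <<'E'
from h import *
s=sensors.state();print(s['time_s'],s['tcp_pos'],s['eef_rot'],s['force'],s['finger_gap'])
for c in['scene','top']:
    p=vision.grab_frame(c);save(p,c+'0');print(c,p['fx'],p['rvec'],p['tvec'])
    for t in['mouth','closed_bottle_a_top','cap_top','big_button_top','log_box','tube_rack','dish','beaker']:
        print(t,[(np.round(d['at']),round(d['p'],2)) for d in finder.landmark_of(p,t)[:4]])
print(sensors.state()['time_s'])
E
```

```text
0.0 [248.71630842 626.97530789 302.51079232] [ 2.59825052  1.76414764 -0.00344543] [ 0.71219938  0.33647112 -0.27386803] 1.0005220541225843
scene 451.26746127551803 [ 2.05198759  0.7885773  -0.39398226] [-412.88998824 -135.51517611 1265.94533654]
mouth [(array([ 622., -127.,   99.]), 0.91)]
closed_bottle_a_top [(array([610., 113., 104.]), 0.56)]
cap_top [(array([436.,  52.,  29.]), 0.68)]
big_button_top [(array([ 477., -250.,   66.]), 0.67), (array([435.,  53.,  30.]), 0.38)]
log_box [(array([ 496., -289.,   -2.]), 0.65), (array([669.,  -4.,   0.]), 0.64)]
tube_rack [(array([488., 266.,  -4.]), 0.91), (array([ 479., -249.,   61.]), 0.67), (array([ 621., -125.,   99.]), 0.38)]
dish [(array([678., 291.,  -0.]), 0.71)]
beaker [(array([ 684., -308.,    4.]), 0.91)]
top 604.9861334831392 [ 2.16333219 -2.11093761  0.14714844] [  -1.2963166   584.68639034 1052.60108557]
mouth [(array([ 627., -132.,   96.]), 0.78)]
closed_bottle_a_top []
cap_top [(array([434.,  52.,  23.]), 0.75), (array([434.,  53.,   1.]), 0.29)]
big_button_top [(array([ 480., -247.,   65.]), 0.9)]
log_box [(array([ 497., -288.,    1.]), 0.76)]
tube_rack [(array([488., 266.,   1.]), 0.63)]
dish [(array([677., 286.,   6.]), 0.74), (array([ 627., -128.,    3.]), 0.66)]
beaker [(array([ 685., -309.,    0.]), 0.59)]
0.9
```

View images.

View pics/scene0.png

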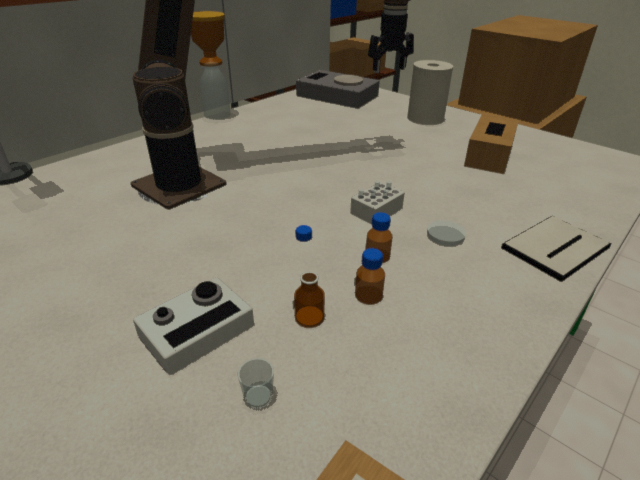

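View pics/top0.png

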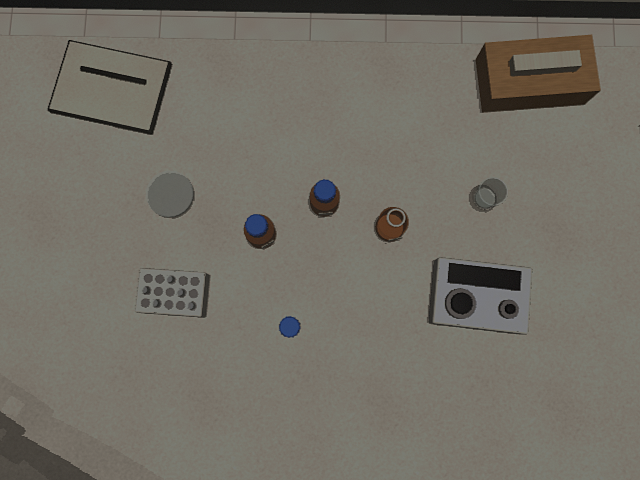

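The top view shows the ring of the open mouth at (396,217), the closed caps at (324,190) and (256,225), the loose cap at (289,327), and the big button at (460,303) with the small one at (508,309). The scene view agrees: the open bottle is the one nearest the box. I'll refine these positions from pixels.

```bash
cat >> h.py <<'E'
def back(p,u,v,z):
    R=cv2.Rodrigues(np.array(p['rvec'],float))[0];t=np.array(p['tvec'],float).ravel()
    d=R.T@np.array([(u-p['cx'])/p['fx'],(v-p['cy'])/p['fy'],1]);c=-R.T@t
    return c+d*(z-c[2])/d[2]
def blobs(p,f,amin=30):
    h=cv2.cvtColor(p['image'],cv2.COLOR_RGB2HSV).astype(int);m=f(h).astype(np.uint8)
    n,l,st,c=cv2.connectedComponentsWithStats(m)
    return [(c[i],st[i]) for i in range(1,n) if st[i,4]>amin]
E
python3 - <<'E'
from h import *
for cam in['top','scene']:
    p=vision.grab_frame(cam)
    for c,s in blobs(p,lambda h:(abs(h[...,0]-112)<12)&(h[...,1]>170)&(h[...,2]>60)):
        print(cam,'blue',c.round(1),s, back(p,*c,24).round(),back(p,*c,105).round())
    pts=[(396.5,217),(460.5,303),(508.5,309)] if cam=='top' else [(309.5,278.5),(207,290.5),(163,314)]
    for q,z in zip(pts,(99,67,60)): print(q,back(p,*q,z).round(1))
    if cam=='top':
        im=p['image'][180:340,380:540]
        save({'image':cv2.resize(im,None,fx=3.5,fy=3.5,interpolation=cv2.INTER_NEAREST)},'topz')
    else:
        im=p['image'][250:340,130:340]
        save({'image':cv2.resize(im,None,fx=3.5,fy=3.5,interpolation=cv2.INTER_NEAREST)},'scz')
print(cv2.Rodrigues(np.array(sensors.state()['eef_rot']))[0])
E
```

```text
(396.5, 217) [ 624.  -128.9   99. ]
(460.5, 303) [ 480.2 -244.9   67. ]
(508.5, 309) [ 472.2 -330.2   60. ]
scene blue [342.4   7.3] [331   0  25  17 219] [-1696.  2756.    24.] [-1317.  2296.   105.]
scene blue [380.7 220.7] [372 213  18  17 249] [546. 206.  24.] [615.  99. 105.]
scene blue [303.3 232.8] [296 226  15  15 190] [445.  42.  24.] [528. -43. 105.]
scene blue [372.1 258.2] [363 248  20  21 334] [619.  73.  24.] [678. -16. 105.]
(309.5, 278.5) [ 628.2 -131.    99. ]
(207, 290.5) [ 490.2 -251.6   67. ]
(163, 314) [ 477.4 -333.7   60. ]
[[ 3.68881600e-01  9.29476393e-01  8.65655027e-06]
 [ 9.29476393e-01 -3.68881600e-01  4.45885377e-06]
 [ 7.33764144e-06  6.40127001e-06 -1.00000000e+00]]
```

View pics/topz.png

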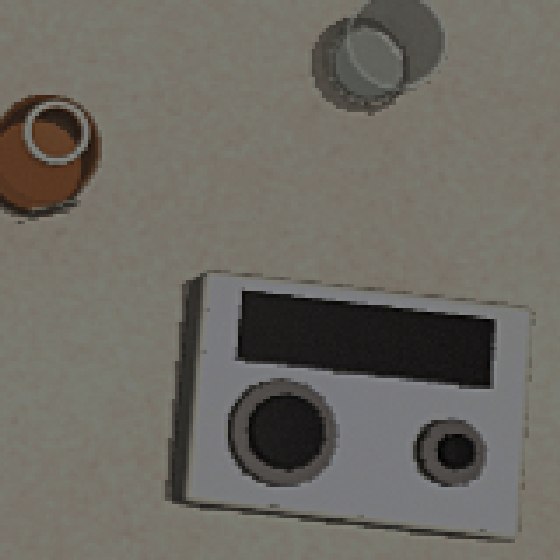

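View pics/scz.png

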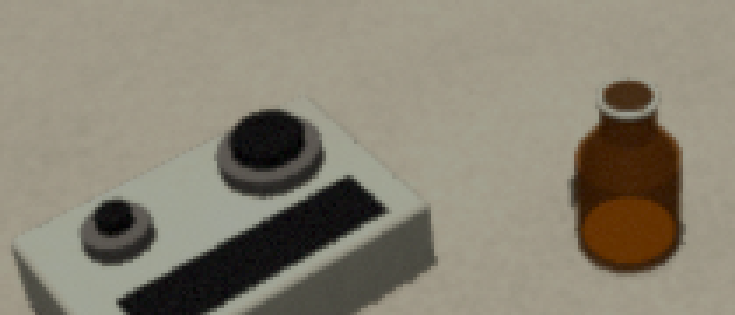

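>>> apply_moves([
  [[-0.01,0.011,0],[0,0,0]],
  [[-0.02,0.022,0],[0,0,0]],
  [[-0.025,0.028,0],[0,0,0]],
  [[-0.025,0.028,0],[0,0,0]],
  [[-0.025,0.028,0],[0,0,0]],
  [[-0.025,0.028,0],[0,0,0]],
  [[-0.025,0.028,0],[0,0,0]],
  [[-0.025,0.028,0],[0,0,0]],
  [[-0.025,0.028,0],[0,0,0]],
  [[-0.025,0.028,0],[0,0,0]],
  [[-0.025,0.028,0],[0,0,0]],
  [[-0.025,0.028,0],[0,0,0]],
], jaw=0)

```text
time_s: 2.0
tcp_pos: [437.0, 250.0, 304.3]
eef_rot: [2.599, 1.765, 0.001]
force: [1.1, 0.2, -0.0]
finger_gap: -0.003
```

>>> apply_moves([
  [[-0.025,0.028,0],[0,0,0]],
  [[-0.025,0.028,0],[0,0,0]],
  [[-0.025,0.028,0],[0,0,0]],
  [[-0.025,0.028,0],[0,0,0]],
  [[-0.025,0.028,0],[0,0,0]],
  [[-0.025,0.028,0],[0,0,0]],
  [[-0.025,0.028,0],[0,0,0]],
  [[-0.025,0.028,0],[0,0,0]],
  [[-0.025,0.028,0],[0,0,0]],
  [[-0.025,0.028,0],[0,0,0]],
  [[-0.02,0.022,0],[0,0,0]],
  [[-0.014,0.013,0],[0,0,0]],
])

```text
time_s: 3.0
tcp_pos: [625.6, -131.6, 303.9]
eef_rot: [2.6, 1.761, 0.0]
force: [-0.2, 1.0, 0.1]
finger_gap: 0.001
```

>>> apply_moves([
  [[0,0,0.015],[0,0,0]],
  [[0,0,0.025],[0,0,0]],
  [[0,0,0.02],[0,0,0]],
  [[0,0,0.005],[0,0,0]],
  [[0,0,0],[0,0,0]],
])

```text
time_s: 3.42
tcp_pos: [623.6, -128.2, 236.5]
eef_rot: [-2.596, -1.762, 0.004]
force: [0.2, -0.3, -0.2]
finger_gap: -0.001
```

Run:
```python
from h import *
s=sensors.state();print(s['time_s'],s['tcp_pos'],s['finger_gap'],s['qpos'])
for c in['wrist','scene','top']:
    p=vision.grab_frame(c);save(p,c+'1')
    for t in['mouth']+(['closed_bottle_a_top'] if c=='wrist' else []):
        print(c,t,[(np.round(d['at'],1),round(d['p'],2)) for d in finder.landmark_of(p,t)[:3]])
```

```text
3.4167 [ 623.60764145 -128.15606315  236.50034391] -0.0005201679132724718 [-3.61846026e-01  2.65500164e-01  1.72982555e+00  3.85595433e-06
  1.15103248e+00 -1.55473600e+00]
wrist mouth [(array([ 622.4, -131.1,  101.2]), 0.83)]
wrist closed_bottle_a_top []
scene mouth [(array([ 621.8, -125.6,   98.9]), 0.75), (array([ 6.695e+02, -3.100e+00, -5.000e-01]), 0.46)]
top mouth [(array([675.7, 284.9,   2.7]), 0.58)]
```

View pics/wrist1.png

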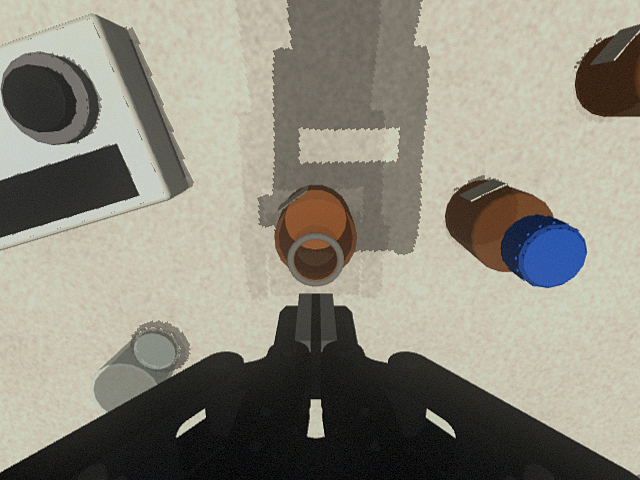

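View pics/scene1.png

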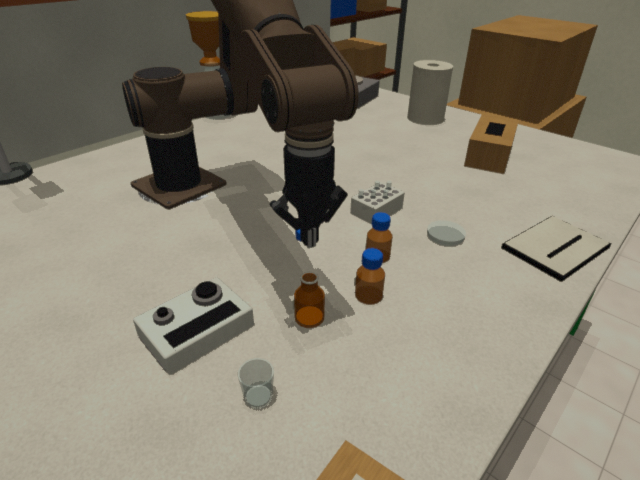

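The wrist view shows the open mouth at (316,259) just ahead of the shut fingertips (316,295), with the button at (38,98).

Run:
```python
from h import *
p=vision.grab_frame('wrist')
print(back(p,316,259,99).round(1),back(p,39,98,67).round(1),back(p,552,255,105).round(1))
R=cv2.Rodrigues(np.array(p['rvec'],float))[0];t=np.array(p['tvec'],float).ravel()
s=sensors.state()['tcp_pos'];print(s)
for z in(150,163.5):
  q=R@np.array([s[0],s[1],z])+t;print(q[:2]/q[2]*p['fx']+[p['cx'],p['cy']])
```

```text
[ 627.6 -128.9   99. ] [ 484.5 -247.9   67. ] [672.2  -3.8 105. ]
[ 625.06118885 -128.52794786  240.23568995]
[314.86921356 293.54410661]
[314.81395173 307.63468231]
```

>>> apply_moves([
  [[0,0.001,0.01],[0,0,0]],
  [[0,0,0.016],[0,0,0]],
  [[0,0,0.013],[0,0,0]],
  [[0,0,0.006],[0,0,0]],
  [[0,0,0.002],[0,0,0]],
  [[0,0,0],[0,0,0]],
  [[0,0,0],[0,0,0]],
  [[0,0,0],[0,0,0]],
  [[0,0,0],[0,0,0]],
  [[0,0,0],[0,0,0]],
  [[0,0,0],[0,0,0]],
  [[0,0,0],[0,0,0]],
])

```text
time_s: 4.82
tcp_pos: [625.7, -128.9, 192.3]
eef_rot: [2.599, 1.764, 0.001]
force: [0.6, 0.0, -0.6]
finger_gap: -0.0
```

Run:
```python
from h import *
p=vision.grab_frame('scene');
save({'image':cv2.resize(p['image'][200:340,220:400],None,fx=4,fy=4)},'scene2')
w=vision.grab_frame('wrist');save(w,'wrist2')
for i in range(4):
  s=sensors.state();print(s['time_s'],s['tcp_pos'],s['dq'].round(3) if hasattr(s['dq'],'round') else s['dq']);vision.grab_frame('top')
```

```text
4.9167 [ 625.57401106 -128.86577233  192.07511832] [-0.     0.002  0.    -0.     0.    -0.002]
4.9667 [ 625.5616427  -128.84360732  192.01487738] [-0.     0.002 -0.001 -0.001 -0.001 -0.001]
5.0167 [ 625.53979952 -128.86191287  191.97687755] [ 0.001 -0.001  0.001 -0.001 -0.     0.001]
5.0667 [ 625.54576829 -128.84985781  191.92796803] [ 0.001  0.     0.001  0.001  0.    -0.002]
```

View pics/scene2.png

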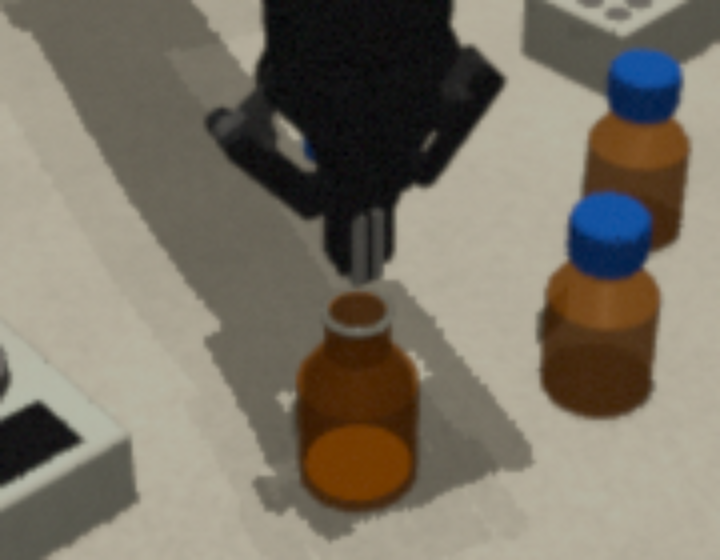

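View pics/wrist2.png

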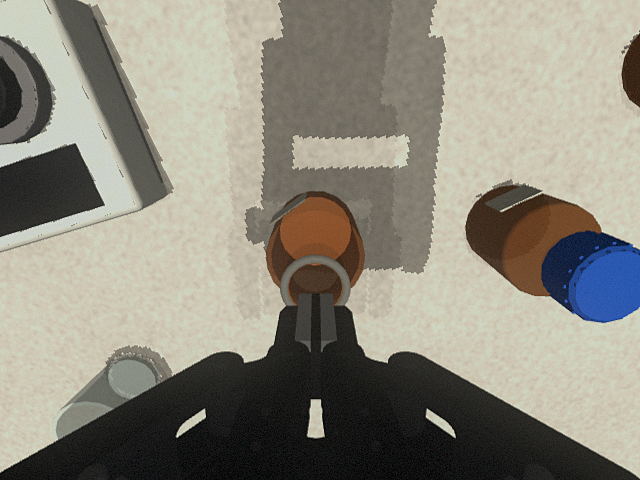

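The tips stand about 2 cm above the ring centre in both views: scene crop (362,282) against the ring at (358,313), and wrist ring at (315,286). I'll hold here.

>>> apply_moves([
  [[0,0,0],[0,0,0]],
  [[0,0,0],[0,0,0]],
  [[0,0,0],[0,0,0]],
  [[0,0,0],[0,0,0]],
  [[0,0,0],[0,0,0]],
  [[0,0,0],[0,0,0]],
  [[0,0,0],[0,0,0]],
  [[0,0,0],[0,0,0]],
  [[0,0,0],[0,0,0]],
  [[0,0,0],[0,0,0]],
  [[0,0,0],[0,0,0]],
  [[0,0,0],[0,0,0]],
])

```text
time_s: 6.12
tcp_pos: [625.5, -128.8, 191.9]
eef_rot: [-2.599, -1.765, 0.0]
force: [0.3, 0.2, 0.4]
finger_gap: -0.003
```

>>> apply_moves([
  [[0,0,0],[0,0,0]],
  [[0,0,0],[0,0,0]],
  [[0,0,0],[0,0,0]],
  [[0,0,0],[0,0,0]],
  [[0,0,0],[0,0,0]],
  [[0,0,0],[0,0,0]],
  [[0,0,0],[0,0,0]],
  [[0,0,0],[0,0,0]],
  [[0,0,0],[0,0,0]],
  [[0,0,0],[0,0,0]],
  [[0,0,0],[0,0,0]],
  [[0,0,0],[0,0,0]],
])

```text
time_s: 7.12
tcp_pos: [625.6, -128.9, 191.9]
eef_rot: [2.599, 1.765, -0.0]
force: [0.2, -0.1, 1.2]
finger_gap: 0.004
```

>>> apply_moves([
  [[0,0,0],[0,0,0]],
  [[0,0,0],[0,0,0]],
  [[0,0,0],[0,0,0]],
  [[0,0,0],[0,0,0]],
  [[0,0,0],[0,0,0]],
  [[0,0,0],[0,0,0]],
  [[0,0,0],[0,0,0]],
  [[0,0,0],[0,0,0]],
  [[0,0,0],[0,0,0]],
  [[0,0,0],[0,0,0]],
  [[0,0,0],[0,0,0]],
  [[0,0,0],[0,0,0]],
])

```text
time_s: 8.12
tcp_pos: [625.6, -128.8, 191.9]
eef_rot: [2.599, 1.765, 0.0]
force: [0.2, 0.1, 0.0]
finger_gap: 0.002
```

>>> apply_moves([
  [[0,0,0],[0,0,0]],
  [[0,0,0],[0,0,0]],
  [[0,0,0],[0,0,0]],
  [[0,0,0],[0,0,0]],
  [[0,0,0],[0,0,0]],
  [[0,0,-0.01],[0,0,0]],
  [[0,0,-0.02],[0,0,0]],
  [[0,0,-0.02],[0,0,0]],
  [[0,0,-0.01],[0,0,0]],
])

```text
time_s: 8.87
tcp_pos: [626.6, -129.2, 255.7]
eef_rot: [2.596, 1.763, 0.004]
force: [1.1, 0.1, 0.7]
finger_gap: 0.0
```

>>> apply_moves([
  [[0.005,-0.012,0],[0,0,0]],
  [[0.01,-0.025,0],[0,0,0]],
  [[0.013,-0.032,0],[0,0,0]],
  [[0.013,-0.032,0],[0,0,0]],
  [[0.013,-0.032,0],[0,0,0]],
  [[0.013,-0.032,0],[0,0,0]],
  [[0.013,-0.032,0.01],[0,0,0]],
  [[0.01,-0.026,0.02],[0,0,0]],
  [[0.006,-0.014,0.02],[0,0,0]],
  [[0.002,-0.007,0.02],[0,0,0]],
  [[0,0,0.01],[0,0,0]],
  [[0,0,0],[0,0,0]],
])

```text
time_s: 9.87
tcp_pos: [433.4, 52.5, 169.9]
eef_rot: [-2.596, -1.764, 0.005]
force: [-0.7, -0.4, 0.2]
finger_gap: 0.005
```

Run:
```python
from h import *
p=vision.grab_frame('wrist');save(p,'wrist3')
s=sensors.state();print(s['time_s'],s['tcp_pos'])
print([(np.round(d['at'],1),round(d['p'],2)) for d in finder.landmark_of(p,'cap_top')[:3]])
q=vision.grab_frame('scene');save({'image':cv2.resize(q['image'][150:330,220:400],None,fx=3,fy=3)},'scene3')
m=lambda h:(abs(h[...,0]-112)<14)&(h[...,1]>140)&(h[...,2]>60)
for c,s in blobs(p,m): print(c,s,back(p,*c,24).round(1))
```

```text
9.9167 [434.8495766   52.09743629 171.55778141]
[(array([432.9,  53.4,  24.5]), 0.88)]
[318.93720678 250.63551065] [ 286  219   65   62 2771] [432.2  55.3  24. ]
```

View pics/wrist3.png

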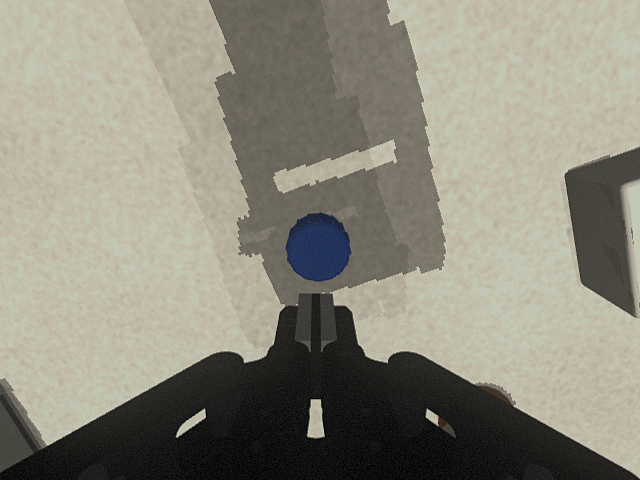

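The cap top is at (319,250) in the wrist view, about (434,53) on the bench. I'll lower over it.

>>> apply_moves([
  [[0.001,-0.001,0.01],[0,0,0]],
  [[0,0,0.018],[0,0,0]],
  [[0,0,0.017],[0,0,0]],
  [[0,0,0.007],[0,0,0]],
  [[0,0,0.003],[0,0,0]],
  [[0,0,0],[0,0,0]],
  [[0,0,0],[0,0,0]],
  [[0,0,0],[0,0,0]],
  [[0,0,0],[0,0,0]],
  [[0,0,0],[0,0,0]],
  [[0,0,0],[0,0,0]],
  [[0,0,0],[0,0,0]],
])

```text
time_s: 11.02
tcp_pos: [434.5, 53.5, 117.2]
eef_rot: [2.599, 1.765, 0.001]
force: [-0.8, -0.2, -0.0]
finger_gap: 0.003
```

Run:
```python
from h import *
p=vision.grab_frame('wrist');q=vision.grab_frame('scene');
a=cv2.resize(q['image'][150:300,220:400],None,fx=3,fy=3)[:450,:540]
save({'image':a},'scene4');save(p,'wrist4')
s=sensors.state();print(s['time_s'],s['tcp_pos'])
```

```text
11.1167 [434.38822522  53.54098705 117.05949474]
```

View pics/scene4.png

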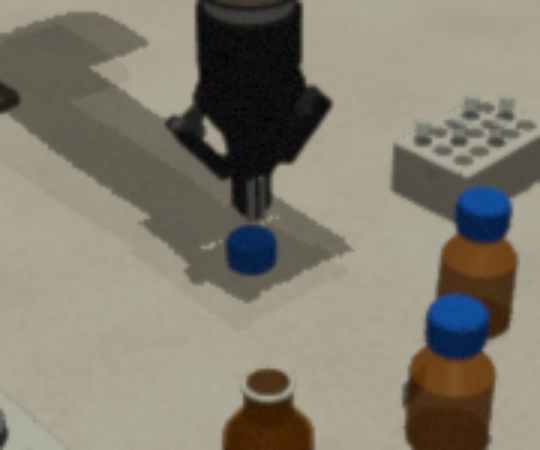

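View pics/wrist4.png

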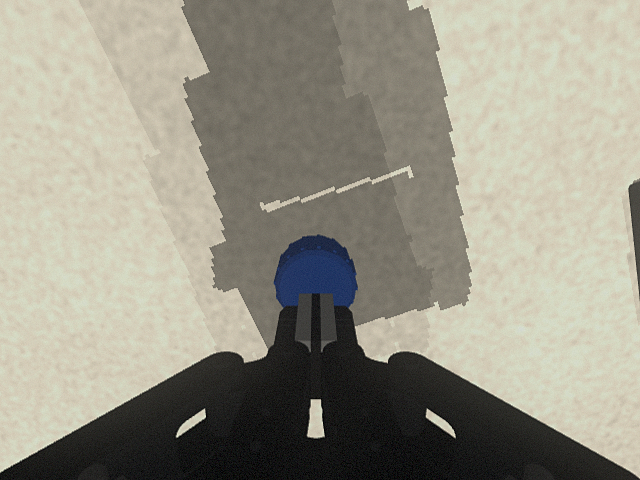

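The tips are centred over the cap with a clear gap of about 2 cm: scene crop tips (253,218), cap top (250,237). Holding.

>>> apply_moves([
  [[0,0,0],[0,0,0]],
  [[0,0,0],[0,0,0]],
  [[0,0,0],[0,0,0]],
  [[0,0,0],[0,0,0]],
  [[0,0,0],[0,0,0]],
  [[0,0,0],[0,0,0]],
  [[0,0,0],[0,0,0]],
  [[0,0,0],[0,0,0]],
  [[0,0,0],[0,0,0]],
  [[0,0,0],[0,0,0]],
  [[0,0,0],[0,0,0]],
  [[0,0,0],[0,0,0]],
])

```text
time_s: 12.12
tcp_pos: [434.4, 53.5, 116.9]
eef_rot: [2.599, 1.765, 0.0]
force: [-0.7, -0.7, -0.6]
finger_gap: 0.004
```

>>> apply_moves([
  [[0,0,0],[0,0,0]],
  [[0,0,0],[0,0,0]],
  [[0,0,0],[0,0,0]],
  [[0,0,0],[0,0,0]],
  [[0,0,0],[0,0,0]],
  [[0,0,0],[0,0,0]],
  [[0,0,0],[0,0,0]],
  [[0,0,0],[0,0,0]],
  [[0,0,0],[0,0,0]],
  [[0,0,0],[0,0,0]],
  [[0,0,0],[0,0,0]],
  [[0,0,0],[0,0,0]],
])

```text
time_s: 13.12
tcp_pos: [434.3, 53.5, 116.9]
eef_rot: [2.599, 1.765, -0.0]
force: [-0.3, -0.4, 0.3]
finger_gap: -0.001
```

>>> apply_moves([
  [[0,0,0],[0,0,0]],
  [[0,0,0],[0,0,0]],
  [[0,0,0],[0,0,0]],
  [[0,0,0],[0,0,0]],
  [[0,0,0],[0,0,0]],
  [[0,0,0],[0,0,0]],
  [[0,0,0],[0,0,0]],
  [[0,0,0],[0,0,0]],
  [[0,0,0],[0,0,0]],
  [[0,0,0],[0,0,0]],
  [[0,0,0],[0,0,0]],
  [[0,0,0],[0,0,0]],
])

```text
time_s: 14.12
tcp_pos: [434.3, 53.5, 116.9]
eef_rot: [-2.599, -1.765, 0.0]
force: [-1.0, 0.8, -0.7]
finger_gap: 0.003
```

>>> apply_moves([
  [[0,0,0],[0,0,0]],
  [[0,0,0],[0,0,0]],
  [[0,0,0],[0,0,0]],
  [[0,0,0],[0,0,0]],
  [[0,0,0],[0,0,0]],
  [[0,0,-0.01],[0,0,0]],
  [[0,0,-0.02],[0,0,0]],
  [[0,0,-0.03],[0,0,0]],
  [[0,0,-0.03],[0,0,0]],
  [[0,0,-0.01],[0,0,0]],
  [[0,0,0],[0,0,0]],
])

```text
time_s: 15.03
tcp_pos: [436.3, 53.4, 220.9]
eef_rot: [2.595, 1.762, 0.01]
force: [0.3, -0.7, 0.2]
finger_gap: -0.0
```

>>> apply_moves([
  [[-0.01,0.006,0],[0,0,0]],
  [[-0.025,0.015,0],[0,0,0]],
  [[-0.03,0.018,0],[0,0,0]],
  [[-0.03,0.018,0],[0,0,0]],
  [[-0.03,0.018,0],[0,0,0]],
  [[-0.03,0.018,0],[0,0,0]],
  [[-0.03,0.018,0],[0,0,0]],
  [[-0.03,0.018,0],[0,0,0]],
  [[-0.025,0.013,0],[0,0,0]],
  [[-0.016,0.008,0],[0,0,0]],
  [[-0.007,0.004,0.015],[0,0,0]],
  [[0,0,0.02],[0,0,0]],
])

```text
time_s: 16.03
tcp_pos: [480.9, -250.3, 181.7]
eef_rot: [2.599, 1.76, 0.001]
force: [-0.8, 0.2, -0.7]
finger_gap: 0.003
```

>>> apply_moves([
  [[0,0,0.01],[0,0,0]],
  [[0,0,0],[0,0,0]],
  [[0,0,0],[0,0,0]],
  [[0,0,0],[0,0,0]],
])

```text
time_s: 16.37
tcp_pos: [480.6, -247.4, 172.1]
eef_rot: [2.598, 1.765, 0.0]
force: [0.7, -0.1, -0.9]
finger_gap: 0.003
```

Run:
```python
from h import *
p=vision.grab_frame('wrist');save(p,'wrist5')
s=sensors.state();print(s['time_s'],s['tcp_pos'])
print([(np.round(d['at'],1),round(d['p'],2)) for d in finder.landmark_of(p,'big_button_top')[:3]])
q=vision.grab_frame('scene');save({'image':cv2.resize(q['image'][200:360,110:330],None,fx=3,fy=3)},'scene5')
for u in(310,315,320):
  for v in(250,270):print(u,v,back(p,u,v,67).round(1))
```

```text
16.4167 [ 480.90567492 -247.61373733  172.73531951]
[(array([ 476.2, -251.6,   70.3]), 0.62)]
310 250 [ 464.7 -243.6   67. ]
310 270 [ 474.2 -247.5   67. ]
315 250 [ 465.6 -241.4   67. ]
315 270 [ 475.1 -245.2   67. ]
320 250 [ 466.4 -239.2   67. ]
320 270 [ 476. -243.   67.]
```

View pics/wrist5.png

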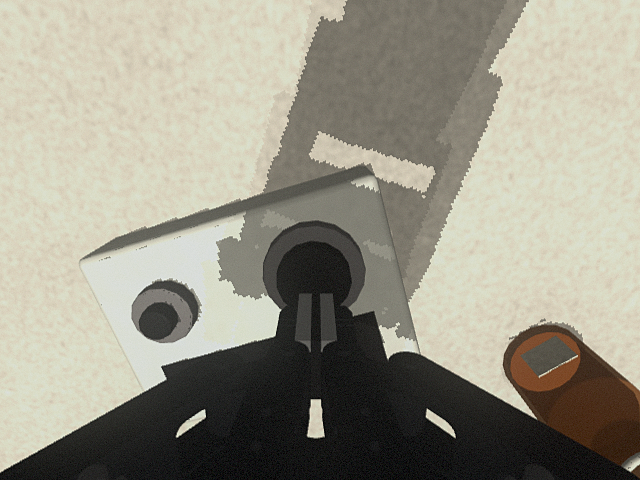

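View pics/scene5.png

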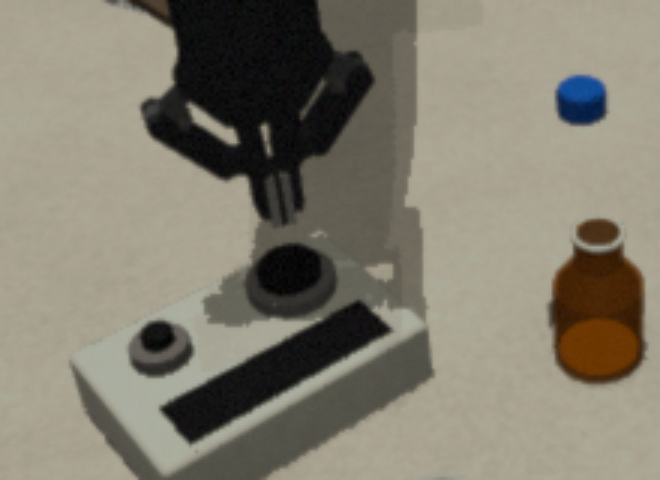

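The wrist view has the button's top face centred at (315,279), about (479,-247), so the TCP at (480.7,-247.5) is on it. The small button at (158,320) is well clear. I'll approach and press in small steps.

>>> apply_moves([
  [[0,-0.001,0.008],[0,0,0]],
  [[0,0,0.01],[0,0,0]],
  [[0,0,0.008],[0,0,0]],
  [[0,0,0.003],[0,0,0]],
  [[0,0,0],[0,0,0]],
  [[0,0,0.002],[0,0,0]],
  [[0,0,0.002],[0,0,0]],
  [[0,0,0.002],[0,0,0]],
  [[0,0,0],[0,0,0]],
  [[0,0,0],[0,0,0]],
])

```text
time_s: 17.35
tcp_pos: [479.7, -247.5, 137.4]
eef_rot: [2.599, 1.765, 0.0]
force: [-0.9, 0.4, 3.3]
finger_gap: -0.001
```

>>> apply_moves([
  [[0,0,0.002],[0,0,0]],
  [[0,0,0.002],[0,0,0]],
  [[0,0,0],[0,0,0]],
  [[0,0,0],[0,0,0]],
])

```text
time_s: 17.68
tcp_pos: [479.8, -247.6, 133.7]
eef_rot: [2.598, 1.765, 0.0]
force: [-2.0, 1.3, 5.8]
finger_gap: -0.0
```

>>> apply_moves([
  [[0,0,0.001],[0,0,0]],
  [[0,0,0],[0,0,0]],
  [[0,0,0],[0,0,0]],
])

```text
time_s: 17.93
tcp_pos: [479.9, -247.6, 133.5]
eef_rot: [2.599, 1.765, -0.0]
force: [-3.4, 2.6, 11.5]
finger_gap: 0.001
```

Force has passed the 5 N spring and z has stalled, so the button is on its stop. I'll push slightly more, then release and retreat.

>>> apply_moves([
  [[0,0,0.001],[0,0,0]],
  [[0,0,0],[0,0,0]],
  [[0,0,0],[0,0,0]],
])

```text
time_s: 18.18
tcp_pos: [480.0, -247.7, 133.5]
eef_rot: [-2.598, -1.765, 0.001]
force: [-4.9, 3.2, 15.4]
finger_gap: -0.003
```

>>> apply_moves([
  [[0,0,-0.003],[0,0,0]],
  [[0,0,-0.005],[0,0,0]],
  [[0,0,-0.01],[0,0,0]],
  [[0,0,-0.02],[0,0,0]],
  [[0,0,-0.03],[0,0,0]],
  [[0,0,-0.03],[0,0,0]],
  [[0,0,-0.02],[0,0,0]],
  [[0,0,0],[0,0,0]],
  [[0,0,0],[0,0,0]],
  [[0,0,0],[0,0,0]],
  [[0,0,0],[0,0,0]],
  [[0,0,0],[0,0,0]],
])

```text
time_s: 19.18
tcp_pos: [478.8, -246.8, 246.9]
eef_rot: [-2.596, -1.763, 0.002]
force: [-0.6, -0.3, -0.3]
finger_gap: -0.001
```

Run:
```python
from h import *
q=vision.grab_frame('scene');save(q,'scene6');p=vision.grab_frame('wrist')
s=sensors.state();print(s['time_s'],s['tcp_pos'],s['force'])
for t in ['mouth','cap_top','big_button_top','dish','beaker','tube_rack']:
  print(t,[(np.round(d['at'],1),round(d['p'],2)) for d in finder.landmark_of(q,t)[:3]])
save(p,'wrist6')
```

```text
19.2833 [ 479.10986311 -247.05824634  247.47992516] [-0.29573449  0.22667191 -0.55770629]
mouth [(array([ 625. , -128. ,  100.7]), 0.77)]
cap_top [(array([438. ,  53. ,  27.1]), 0.58)]
big_button_top [(array([ 480.9, -245.1,   67.6]), 0.77), (array([ 621.8, -126.3,  100.8]), 0.24)]
dish [(array([ 6.758e+02,  2.886e+02, -2.000e-01]), 0.92), (array([432.8,  53.2,   2.4]), 0.45)]
beaker [(array([ 683.8, -305.5,    1.3]), 0.76)]
tube_rack [(array([490.4, 268.1,  -2.3]), 0.84)]
```

View pics/scene6.png

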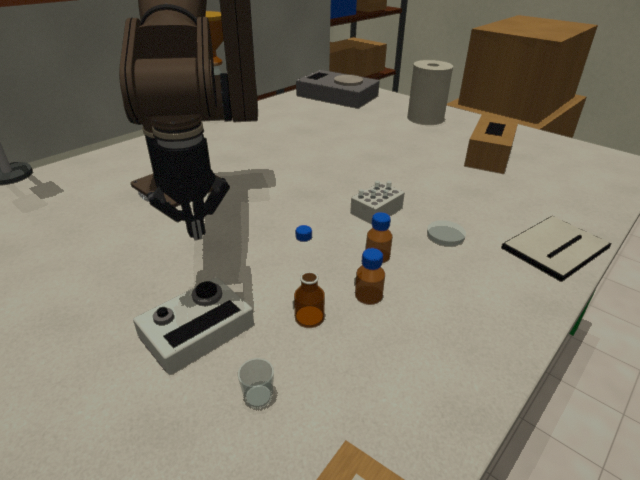

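View pics/wrist6.png

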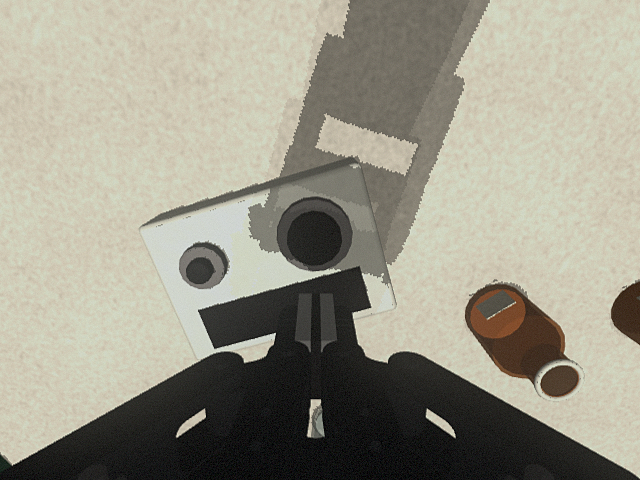

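Nothing has been displaced: in the scene view the bottles are still at (309,300), (372,275) and (379,240) and the cap at (303,233). The big button at (207,291) is up again and the gripper is clear.

```bash
python3 -c "
from station import job
print(job.sign_off())"
```

```text
the job is handed in; nothing more can be done
None
```

The job is done and handed in at about 19.3 s, against the 61 s limit; no verdict is reported.

- **Open bottle:** the shut fingertips were held still about 20 mm above the centre of the mouth, near (625,-129), for over 3.5 s.
- **Loose cap:** they were then held about 20 mm above the cap, near (434,53), for over 3.5 s.
- **Large button:** I pressed it until it stopped moving. The TCP stalled at z 133.5 mm, against an expected 134, with force rising to 15 N against the 5 N spring. Then I released it and withdrew about 115 mm.

**Last checks:**
- In the last pictures the bottles, cap, rack, dish and beaker are where they started.
- The finder put the big button's top at 67.6 mm, so it is back up.
- The tool force was about zero, with the gripper clear.
- The finder and pixel position estimates differed by up to about 5 mm. One raw scene-camera estimate of the button was about 10 mm off in x. I used the consensus positions and confirmed them in the wrist camera before going down.

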